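# Make up two glaze-test kits

## Task

Make up the two glaze-test kits for the class: the white tray gets the red-clay test tile with the cobalt-blue and the honey-yellow glaze jars, the orange tray gets the white-clay test tile with the dark-green jar. Stand each one upright on the floor of a pocket of its own (any pocket of the right tray), setting it down rather than dropping it. Leave the dark-red jar, the cream jar and the turquoise tile standing where they are.

Things in the scene. Friction and masses are not known exactly. Their poses are not given: they have to be found in the camera images.
- tray_white: White plastic kit tray, fixed, empty: 228 mm (x) by 86 mm (y), rim 22 mm high, walls 5 mm, floor 4 mm thick. Two cross walls (4 mm thick, 20 mm high) make three equal pockets in a row, 70 mm (x) by 76 mm (y) inside, centres at x = -74, 0 and +74 mm, y = 0. Origin at the centre of its underside, on the table; z up.
- tray_orange: Orange plastic kit tray, fixed, empty: 228 mm (x) by 86 mm (y), rim 22 mm high, walls 5 mm, floor 4 mm thick. Two cross walls (4 mm thick, 20 mm high) make three equal pockets in a row, 70 mm (x) by 76 mm (y) inside, centres at x = -74, 0 and +74 mm, y = 0. Origin at the centre of its underside, on the table; z up.
- jar_blue: Closed upright glaze jar: cobalt-blue body 46 mm in diameter up to 44 mm height, above it a black ribbed cap of 42 mm diameter with a cobalt-blue dot 32 mm across; 60 mm tall in all, about 0.12 kg. Origin at the centre of its underside, z up; it is round, its yaw means nothing. Stands on the table among the stock.
- jar_yellow: Closed upright glaze jar: honey-yellow body 46 mm in diameter up to 44 mm height, above it a black ribbed cap of 42 mm diameter with a honey-yellow dot 32 mm across; 60 mm tall in all, about 0.12 kg. Origin at the centre of its underside, z up; it is round, its yaw means nothing. Stands on the table among the stock.
- jar_green: Closed upright glaze jar: dark-green body 46 mm in diameter up to 44 mm height, above it a black ribbed cap of 42 mm diameter with a dark-green dot 32 mm across; 60 mm tall in all, about 0.12 kg. Origin at the centre of its underside, z up; it is round, its yaw means nothing. Stands on the table among the stock.
- tile_red: Test tile of bare red-brown clay, an upside-down T: flat foot 40 mm (x) by 50 mm (y), 7 mm thick, and on its middle an upright plate 8 mm thick (x), 50 mm wide (y), top 75 mm above the underside. About 0.08 kg. Origin at the centre of the foot's underside; z up. Stands on the table among the stock.
- tile_white: Test tile of bare off-white clay, an upside-down T: flat foot 40 mm (x) by 50 mm (y), 7 mm thick, and on its middle an upright plate 8 mm thick (x), 50 mm wide (y), top 75 mm above the underside. About 0.08 kg. Origin at the centre of the foot's underside; z up. Stands on the table among the stock.
- jar_oxblood: Closed upright glaze jar: dark-red body 46 mm in diameter up to 44 mm height, above it a black ribbed cap of 42 mm diameter with a dark-red dot 32 mm across; 60 mm tall in all, about 0.12 kg. Origin at the centre of its underside, z up; it is round, its yaw means nothing. Stands on the table among the stock. Not part of either kit.
- jar_cream: Closed upright glaze jar: cream-white body 46 mm in diameter up to 44 mm height, above it a black ribbed cap of 42 mm diameter with a cream-white dot 32 mm across; 60 mm tall in all, about 0.12 kg. Origin at the centre of its underside, z up; it is round, its yaw means nothing. Stands on the table among the stock. Not part of either kit.
- tile_turquoise: Test tile of glazed turquoise, an upside-down T: flat foot 40 mm (x) by 50 mm (y), 7 mm thick, and on its middle an upright plate 8 mm thick (x), 50 mm wide (y), top 75 mm above the underside. About 0.08 kg. Origin at the centre of the foot's underside; z up. Stands on the table among the stock. Not part of either kit.

How it is judged:
By the outcome, as a careful person would: the job done as asked, in the order asked, and still so for the second after the job is handed in, with the robot touching nothing.
It also fails if it takes over 120 s, if anything falls off the work surface, if the arm or the gripper's body presses on something with over 40 N, if the wrist force passes 120 N, or if a joint passes its speed limit or range.

## Robot

A 6-joint arm with a two-finger parallel gripper is mounted at the origin on the work surface. World frame = base frame: x ahead of the robot, y to its left, z up, the work surface at z = 0. Lengths are in m, angles in rad, forces in N, time in s.
With the tool pointing down it reaches from about 0.325 to 0.9 m from the base axis. Payload 6.1 kg.
Tool frame: the origin (TCP) lies at the very end of the fingers, on their centre line; the grasp point (between the pads) lies 19 mm behind it (manip.hold_point_z is the distance from the TCP to the grasp point, in m); z points along the fingers, y is the line along which they close (so a half turn about z gives the same grasp; the last joint's range is limited). The gripper opens to 85 mm and grips with 20 to 120 N. Pads are 22 mm wide; open, the fingers measure 114 mm over their backs; the gripper's body (76 mm by 85 mm) begins 54 mm behind the grasp point. The pads swing forward as they close: fully open they stand 13 mm farther back than shut.
Start: joints at [-1.374, 0.22, 1.526, -0, 1.395, -0.126], TCP at [0.198, -0.593, 0.231] pointing down, gripper open.
Joint ranges: [-2.98, 2.98], [-0.91, 2.08], [0.09, 2.57], [-1.24, 4.39], [0.2, 2.65], [-2.68, 2.68]. Speed limits (rad/s): [2.57, 2.57, 3.01, 3.14, 3.14, 3.14].

## Interface

Orientations are given as [roll, pitch, yaw] about the fixed x, y, z axes, in that order (R = Rz(yaw) Ry(pitch) Rx(roll)).
In Python, from plant import sense, viewer, manip gives the robot as it stands.
- The arm moves only by the tool carry_out, never from a script. Its argument "increments" is a list of rows, each a list of 3 entries, a list of its own where there are three numbers: the shift along the tool's x, y, z in cm, then the turn, a rotation vector about the tool's x, y, z in degrees, then the finger opening in cm, from 0 to 8.54. A call has 1 to 10 rows; each row is the pose to reach, as a shift and turn from the pose commanded when the call began, along the tool's axes at that moment; what a row does not reach only later rows make up. A row lasts 1/12 s, in which the tool goes at most 41.7 mm and 7.16 degrees, less where a joint would pass 70% of its speed; a pose out of reach is approached as far as the arm can. A call with a gripper value outside its range is refused whole. The fingers move at their own pace and stop on an object; the grip force is fixed at half the most. Time passes only in rows, so rows that repeat a pose let the fingers close. It gives the time, the measured TCP pose, the force, the opening and the grip force at its end, in the units of the state.
- sense(): the state, without advancing time (a new reading comes with each control period).
- viewer.camera(name): name is "side" or "top" or "wrist"; returns a dict with "color" (400x640x3 uint8, blue, green, red), "range_z" (400x640 float32, m along the optical axis (not along the pixel's ray), 0 where there is no reading), "K" (3x3 intrinsics, pixels), "pose" (4x4, takes a point from camera to world coordinates). Camera axes: x right, y up, looking along -z (the intrinsics and any distortion apply to the point x, -y, -z); pixel columns grow to the right and rows downward; lengths in m; the calibration is good to about 2 mm. A picture is of the moment at which its call begins.
- manip.job_done(): hands the job in; it is judged then, once.
The state is a dict: "time_s": time; "joint_pos": joint angles; "dq": joint speeds; "tau": joint torques, N m; "tcp_pos": TCP position; "tcp_rot": TCP orientation; "wrist_force": force on the tool from outside, world axes, zero at the start; "wrist_torque": the same for the moment, N m; "gripper_width": finger opening in m; "grip_force": force on a finger pad.
Only numpy, scipy, OpenCV 4.12 (cv2) and the standard library are available. Lean on these libraries where they do the work, as an engineer would, in place of code of your own. Each camera call takes 0.05 s, during which the arm holds its last target. There are 200 camera calls.

## Working session

There is one attempt and no reset: what is moved stays moved. The work goes in short steps, Python scripts to look and compute and a tool call to move; the robot and the scene stay as the last step left them, time stands still between calls to the robot, and variables do not carry over. Pictures are saved under pics/ and viewed, at most 14 in all, crops included, and the job is handed in when it is done.

Besides the shell and the picture viewer there is one more tool, called after "Request:" in YAML: its name, and indented under it one key for each argument. carry_out: Moves the arm, as the interface text tells. Its arguments: {"type":"object","properties":{"increments":{"type":"array"}},"required":["increments"]}

```bash
ls; mkdir -p pics; cat > h.py <<'E'
import numpy as np, cv2
from plant import sense, viewer, manip
def shot(n):
    c=viewer.camera(n); return c
def pts(c):
    "world point of each pixel from range"
    K=np.array(c["K"]);P=np.array(c["pose"]);z=c["range_z"];v,u=np.mgrid[:z.shape[0],:z.shape[1]]
    x=(u-K[0,2])/K[0,0]*z;y=(v-K[1,2])/K[1,1]*z
    p=np.stack([x,-y,-z,np.ones_like(z)],-1)@P.T
    return p[...,:3]
def ray(c,u,v,h):
    "pixel onto plane z=h"
    K=np.array(c["K"]);P=np.array(c["pose"])
    d=P[:3,:3]@np.array([(u-K[0,2])/K[0,0],-(v-K[1,2])/K[1,1],-1]);o=P[:3,3]
    return o+d*(h-o[2])/d[2]
E
python3 - <<'E'
from h import *
s=sense();print({k:np.round(v,3) for k,v in s.items()})
for n in("top","side"):
    c=shot(n);cv2.imwrite(f"pics/{n}0.png",c["color"]);np.savez(f"{n}0.npz",**c);print(n,np.round(c["K"],1).tolist(),np.round(c["pose"],3).tolist(),[k for k in c])
E
```

```text
pics
{'time_s': np.float64(0.0), 'joint_pos': array([-1.374,  0.221,  1.528,  0.   ,  1.395, -0.126]), 'dq': array([ 0.001,  0.002,  0.   , -0.   ,  0.   , -0.001]), 'tau': array([-1.0000e-03, -4.9690e+01, -3.8939e+01, -0.0000e+00,  1.1000e-02,
       -0.0000e+00]), 'tcp_pos': array([ 0.198, -0.592,  0.23 ]), 'tcp_rot': array([-3.14 , -0.   ,  0.323]), 'wrist_force': array([-0.602, -0.302,  0.25 ]), 'wrist_torque': array([-0.05 , -0.036,  0.062]), 'grip_force': np.float64(0.0), 'gripper_width': np.float64(0.085)}
top [[469.7, 0.0, 314.8], [0.0, 469.7, 198.3], [0.0, 0.0, 1.0]] [[0.024, 0.994, -0.107, 0.466], [-1.0, 0.024, 0.003, -0.01], [0.006, 0.107, 0.994, 1.019], [0.0, 0.0, 0.0, 1.0]] ['color', 'range_z', 'K', 'pose']
side [[380.7, 0.0, 318.9], [0.0, 380.7, 198.2], [0.0, 0.0, 1.0]] [[-0.863, 0.29, -0.413, 0.195], [-0.505, -0.501, 0.703, 0.594], [-0.003, 0.816, 0.579, 0.512], [0.0, 0.0, 0.0, 1.0]] ['color', 'range_z', 'K', 'pose']
```

View pics/top0.png

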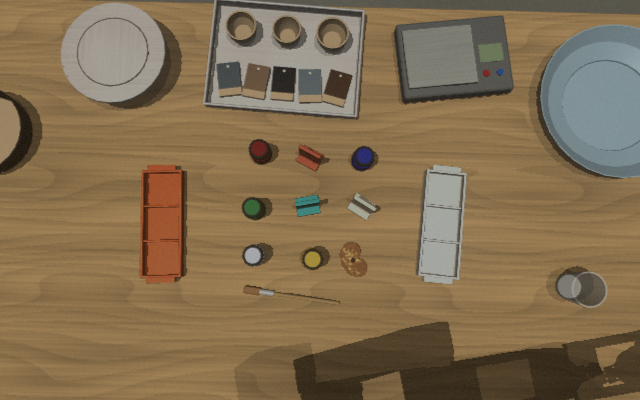

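View pics/side0.png

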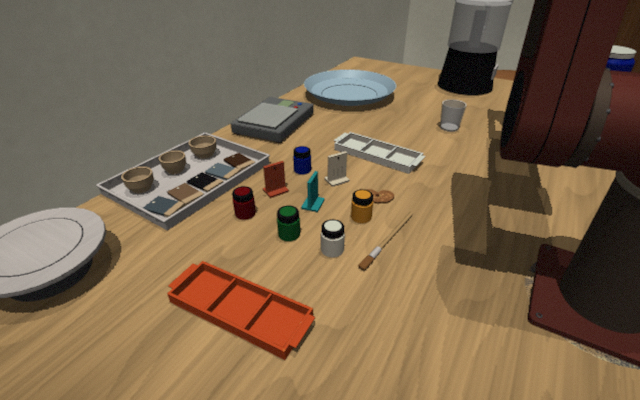

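Top view: red tile (309,158), blue jar (362,158), white tile (361,206), yellow jar (313,259) and green jar (254,208). The orange tray is at (162,224) and the white tray at (442,224). Oxblood, turquoise and cream stay put. The side view agrees.

```bash
python3 - <<'E'
from h import *
c=dict(np.load("top0.npz"));p=pts(c);hsv=cv2.cvtColor(c["color"],cv2.COLOR_BGR2HSV)
cs=dict(oxblood=(260,151),blue=(362,158),green=(254,208),cream=(253,256),yellow=(313,259))
v,u=np.mgrid[:400,:640]
for n,(a,b) in cs.items():
    w=(abs(u-a)<18)&(abs(v-b)<18); m=w&(abs(p[...,2]-.06)<.007)
    # coloured dot (cap is black)
    col=c["color"].max(-1); k=m&(col>60) & (np.hypot(u-a,v-b)<13)
    q=ray(c,u[k].mean(),v[k].mean(),.06)
    print(n,m.sum(),"cap",p[m].mean(0).round(4),"dot",k.sum(),q[:2].round(4))
for n,(a,b) in dict(tred=(309,158),turq=(308,205),twhite=(361,206)).items():
    w=(abs(u-a)<22)&(abs(v-b)<22); z=p[...,2]
    m=w&(z>.066)&(z<.085); f=w&(z<.02)&(z>.003)
    r=cv2.minAreaRect(p[m][:,:2].astype(np.float32)*1000)
    k=w&(z>.03);_,_,vt=np.linalg.svd(p[m][:,:2]-p[m][:,:2].mean(0))
    print(n,m.sum(),p[m].mean(0).round(4),r,"dir deg",np.degrees(np.arctan2(vt[0,1],vt[0,0])).round(1),"foot",f.sum(),p[f].mean(0).round(4))
for n,x0,x1 in(("or",130,195),("wh",410,475)):
    w=(u>x0)&(u<x1)&(v>155)&(v<295)
    z=p[...,2]; m=w&(z>.015)&(z<.03)
    r=cv2.minAreaRect(p[m][:,:2].astype(np.float32)*1000);print(n,m.sum(),r)
    if n=="or": k=w&(hsv[...,0]<12)&(hsv[...,1]>190)
    else: k=w&(hsv[...,1]<60)&(hsv[...,2]>110)
    q=np.array([ray(c,a,b,.022)[:2] for a,b in zip(u[k],v[k])],np.float32)*1000;print(k.sum(),cv2.minAreaRect(q))
E
python3 - <<'E'
import cv2
i=cv2.imread("pics/top0.png")[130:300,130:480];cv2.imwrite("pics/crop.png",cv2.resize(i,(800,389),interpolation=2))
E
```

```text
oxblood 323 cap [0.6694 0.1066 0.0607] dot 216 [0.6711 0.1076]
blue 327 cap [ 0.6602 -0.1114  0.0608] dot 201 [ 0.6619 -0.1126]
green 335 cap [0.5479 0.1158 0.0608] dot 222 [0.5488 0.1174]
cream 350 cap [0.4504 0.1108 0.0608] dot 274 [0.4502 0.1124]
yellow 340 cap [ 0.4455 -0.0097  0.0607] dot 276 [ 0.4448 -0.0091]
tred 113 [0.6633 0.0008 0.0745] ((664.1766357421875, 1.3295345306396484), (50.185359954833984, 8.755674362182617), 62.869285583496094) dir deg -117.3 foot 379 [0.6594 0.002  0.0063]
turq 105 [0.559  0.0032 0.075 ] ((559.4293823242188, 3.0068016052246094), (8.186564445495605, 49.52180862426758), 11.322982788085938) dir deg -78.3 foot 411 [0.5593 0.0021 0.0065]
twhite 108 [ 0.56   -0.1131  0.0747] ((560.439697265625, -113.0336685180664), (49.36613464355469, 8.023226737976074), 59.65032196044922) dir deg -120.6 foot 387 [ 0.5584 -0.1121  0.0066]
or 1344 ((513.528564453125, 312.00396728515625), (249.45343017578125, 88.90629577636719), 2.7974677085876465)
294 ((519.2911376953125, 308.92022705078125), (232.9723358154297, 87.53673553466797), 3.07780385017395)
wh 1296 ((526.430908203125, -284.81414794921875), (87.07728576660156, 249.82647705078125), 85.22941589355469)
4345 ((526.6097412109375, -285.55731201171875), (86.47589874267578, 249.6595001220703), 85.21149444580078)
```

View pics/crop.png

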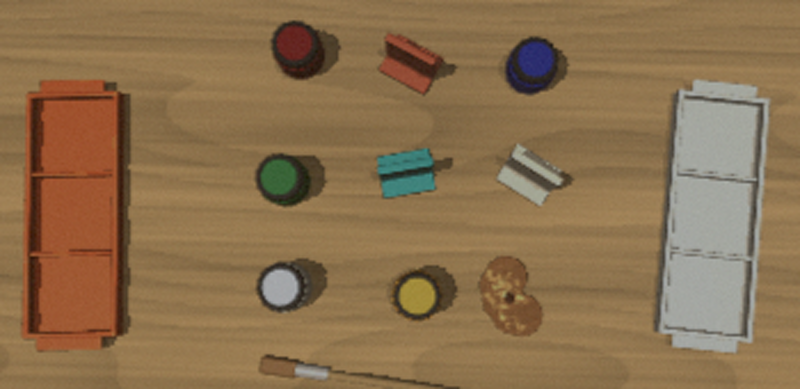

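The close-up crop shows clear space around every item. The trays have 10 mm end tabs, which matches the 249 mm fits. I'll write a converter from world goals to tool increments and start with the red tile.

```bash
cat >> h.py <<'E'
def inc(*goals):
    "world goals (x,y,z m, yaw deg) -> tool shift cm, turn deg about tool z, from the present pose"
    s=sense();p=s["tcp_pos"];y=s["tcp_rot"][2];c,n=np.cos(y),np.sin(y)
    R=np.array([[c,n,0],[n,-c,0],[0,0,-1]]).T
    print("t",round(float(s["time_s"]),2),"tcp",np.round(p,4),"rpy",np.degrees(s["tcp_rot"]).round(1),"F",np.round(s["wrist_force"],1),"w",round(float(s["gripper_width"]),4),"g",round(float(s["grip_force"]),1))
    for g in goals:
        d=R.T@(np.array(g[:3])-p)*100
        print(g,"->",d.round(2).tolist(),round(float((np.degrees(y)-g[3]+180)%360-180),1))
E
cat > go.py <<'E'
import sys
from h import *
inc(*[tuple(map(float,a.split(","))) for a in sys.argv[1:]])
E
python3 go.py 0.664,0.001,0.2,62.8 0.664,0.001,0.12,62.8
```

```text
t 0.1 tcp [ 0.1981 -0.5922  0.2303] rpy [-179.9   -0.    18.5] F [-0.1 -0.4  0.3] w 0.0857 g 0.0
(0.664, 0.001, 0.2, 62.8) -> [63.0, -41.48, 3.03] -44.3
(0.664, 0.001, 0.12, 62.8) -> [63.0, -41.48, 11.03] -44.3
```

Request:
carry_out:
  increments:
    - [[63,-41.5,3],[0,0,-44.3],5]
    - [[63,-41.5,3],[0,0,-44.3],5]
    - [[63,-41.5,3],[0,0,-44.3],5]
    - [[63,-41.5,3],[0,0,-44.3],5]
    - [[63,-41.5,3],[0,0,-44.3],5]
    - [[63,-41.5,3],[0,0,-44.3],5]
    - [[63,-41.5,3],[0,0,-44.3],5]
    - [[63,-41.5,3],[0,0,-44.3],5]
    - [[63,-41.5,3],[0,0,-44.3],5]
    - [[63,-41.5,3],[0,0,-44.3],5]

```text
time_s: 0.93
tcp_pos: [0.456, -0.2632, 0.2144]
tcp_rot: [-3.141, -0.0, 1.096]
wrist_force: [1.2, 0.0, 0.5]
gripper_width: 0.0502
grip_force: 0.0
```

```bash
python3 go.py 0.664,0.001,0.2,62.8 0.664,0.001,0.12,62.8
```

```text
t 0.93 tcp [ 0.456  -0.2632  0.2144] rpy [-180.    -0.    62.8] F [1.2 0.  0.5] w 0.0502 g 0.0
(0.664, 0.001, 0.2, 62.8) -> [33.01, 6.41, 1.44] -0.0
(0.664, 0.001, 0.12, 62.8) -> [33.01, 6.41, 9.44] -0.0
```

Request:
carry_out:
  increments:
    - [[33,6.4,3],[0,0,0],5]
    - [[33,6.4,3],[0,0,0],5]
    - [[33,6.4,3],[0,0,0],5]
    - [[33,6.4,3],[0,0,0],5]
    - [[33,6.4,3],[0,0,0],5]
    - [[33,6.4,3],[0,0,0],5]
    - [[33,6.4,3],[0,0,0],5]
    - [[33,6.4,3],[0,0,0],5]
    - [[33,6.4,3],[0,0,0],5]
    - [[33,6.4,3],[0,0,0],5]

```text
time_s: 1.77
tcp_pos: [0.6633, 0.0017, 0.183]
tcp_rot: [-3.139, 0.001, 1.1]
wrist_force: [-0.3, -0.6, -0.3]
gripper_width: 0.0503
grip_force: 0.0
```

```bash
python3 - <<'E'
from h import *
c=shot("wrist");cv2.imwrite("pics/w1.png",c["color"]);p=pts(c);z=p[...,2]
m=(z>.066)&(z<.085)&(np.hypot(p[...,0]-.664,p[...,1])<.04)
print(m.sum(),p[m].mean(0) if m.any() else 0,cv2.minAreaRect(p[m][:,:2].astype(np.float32)*1000) if m.any() else 0)
E
python3 go.py 0.664,0.001,0.12,62.8 0.664,0.001,0.036,62.8
```

```text
521 [0.6657973  0.00212667 0.07407967] ((665.3644409179688, 1.1349544525146484), (49.50719451904297, 6.978515625), 62.93145751953125)
t 1.82 tcp [ 6.627e-01 -1.000e-04  1.835e-01] rpy [-1.799e+02  1.000e-01  6.290e+01] F [-0.2 -1.   0.6] w 0.0502 g 0.0
(0.664, 0.001, 0.12, 62.8) -> [0.15, 0.06, 6.35] 0.1
(0.664, 0.001, 0.036, 62.8) -> [0.15, 0.06, 14.75] 0.1
```

View pics/w1.png

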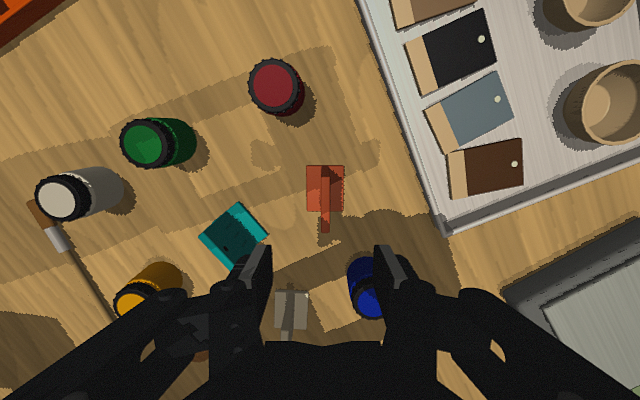

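The wrist view puts the red tile at about (325,190), square between the fingers. The fit from this view agrees to 1 mm. Descend and grip.

Request:
carry_out:
  increments:
    - [[0.2,0.1,4],[0,0,0],5]
    - [[0.2,0.1,8],[0,0,0],5]
    - [[0.2,0.1,11],[0,0,0],5]
    - [[0.2,0.1,13.5],[0,0,0],5]
    - [[0.2,0.1,14.7],[0,0,0],5]
    - [[0.2,0.1,14.7],[0,0,0],5]
    - [[0.2,0.1,14.7],[0,0,0],0]
    - [[0.2,0.1,14.7],[0,0,0],0]
    - [[0.2,0.1,14.7],[0,0,0],0]
    - [[0.2,0.1,14.7],[0,0,0],0]

```text
time_s: 2.65
tcp_pos: [0.6665, 0.0001, 0.0402]
tcp_rot: [3.138, -0.001, 1.096]
wrist_force: [0.2, -0.3, -0.9]
gripper_width: 0.0075
grip_force: 59.6
```

```bash
python3 go.py 0.664,0.001,0.15,62.8 0.6,-0.291,0.15,85.2
```

```text
t 2.65 tcp [6.665e-01 1.000e-04 4.020e-02] rpy [ 1.798e+02 -1.000e-01  6.280e+01] F [ 0.2 -0.3 -0.9] w 0.0075 g 59.6
(0.664, 0.001, 0.15, 62.8) -> [-0.03, -0.26, -10.98] -0.0
(0.6, -0.291, 0.15, 85.2) -> [-28.93, 7.39, -10.98] -22.4
```

Request:
carry_out:
  increments:
    - [[0,0,-3],[0,0,0],0]
    - [[0,0,-7],[0,0,0],0]
    - [[0,0,-11],[0,0,0],0]
    - [[-4,1,-11],[0,0,-4],0]
    - [[-8,2,-11],[0,0,-8],0]
    - [[-12,3,-11],[0,0,-12],0]
    - [[-16,4,-11],[0,0,-16],0]
    - [[-20,5,-11],[0,0,-19],0]
    - [[-24,6.1,-11],[0,0,-22.4],0]
    - [[-27,6.9,-11],[0,0,-22.4],0]

```text
time_s: 3.48
tcp_pos: [0.6022, -0.2748, 0.1492]
tcp_rot: [3.14, 0.002, 1.489]
wrist_force: [0.5, 0.4, -1.0]
gripper_width: 0.007
grip_force: 59.7
```

```bash
python3 go.py 0.6,-0.291,0.15,85.2 0.6,-0.291,0.044,85.2
```

```text
t 3.48 tcp [ 0.6022 -0.2748  0.1492] rpy [1.799e+02 1.000e-01 8.530e+01] F [ 0.5  0.4 -1. ] w 0.007 g 59.7
(0.6, -0.291, 0.15, 85.2) -> [-1.64, -0.08, -0.08] 0.1
(0.6, -0.291, 0.044, 85.2) -> [-1.64, -0.08, 10.52] 0.1
```

Request:
carry_out:
  increments:
    - [[-1.6,-0.1,0],[0,0,0],0]
    - [[-1.6,-0.1,0],[0,0,0],0]
    - [[-1.6,-0.1,2],[0,0,0],0]
    - [[-1.6,-0.1,4.5],[0,0,0],0]
    - [[-1.6,-0.1,7],[0,0,0],0]
    - [[-1.6,-0.1,8.5],[0,0,0],0]
    - [[-1.6,-0.1,9.3],[0,0,0],0]
    - [[-1.6,-0.1,9.3],[0,0,0],0]
    - [[-1.6,-0.1,9.3],[0,0,0],0]
    - [[-1.6,-0.1,9.3],[0,0,0],0]

```text
time_s: 4.32
tcp_pos: [0.6019, -0.2876, 0.0567]
tcp_rot: [3.139, 0.001, 1.487]
wrist_force: [0.4, 0.7, -0.8]
gripper_width: 0.0072
grip_force: 59.7
```

```bash
python3 - <<'E'
from h import *
c=shot("side");i=c["color"];cv2.imwrite("pics/s1.png",cv2.resize(i[110:210,300:460],(640,400),interpolation=2))
E
python3 go.py 0.6,-0.291,0.044,85.2
```

```text
t 4.37 tcp [ 0.6019 -0.2878  0.0569] rpy [1.798e+02 1.000e-01 8.520e+01] F [-0.4  0.7 -0.8] w 0.0071 g 59.7
(0.6, -0.291, 0.044, 85.2) -> [-0.34, -0.17, 1.29] 0.0
```

View pics/s1.png

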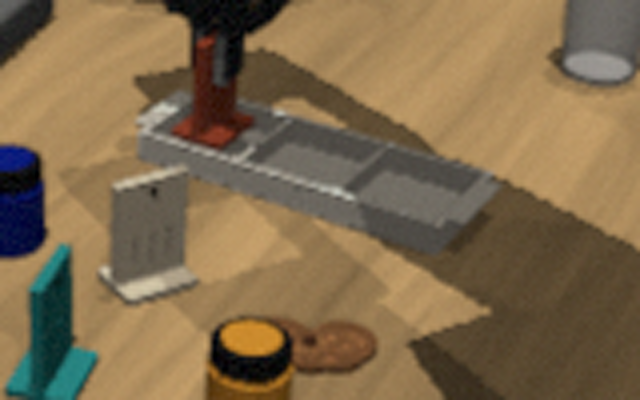

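Red tile hangs upright over the far pocket (crop ~(210,120)). Lower slowly until it touches.

Request:
carry_out:
  increments:
    - [[-0.3,-0.2,0.3],[0,0,0],0]
    - [[-0.3,-0.2,0.6],[0,0,0],0]
    - [[-0.3,-0.2,0.8],[0,0,0],0]
    - [[-0.3,-0.2,0.9],[0,0,0],0]
    - [[-0.3,-0.2,1.0],[0,0,0],0]
    - [[-0.3,-0.2,1.1],[0,0,0],0]
    - [[-0.3,-0.2,1.15],[0,0,0],0]
    - [[-0.3,-0.2,1.2],[0,0,0],0]
    - [[-0.3,-0.2,1.2],[0,0,0],0]
    - [[-0.3,-0.2,1.2],[0,0,0],0]

```text
time_s: 5.2
tcp_pos: [0.5983, -0.2902, 0.044]
tcp_rot: [-3.141, 0.0, 1.487]
wrist_force: [-4.3, 2.0, 6.9]
gripper_width: 0.0073
grip_force: 61.0
```

Contact with 7 N. Release and retreat.

Request:
carry_out:
  increments:
    - [[0,0,-0.05],[0,0,0],1.5]
    - [[0,0,-0.05],[0,0,0],3]
    - [[0,0,-0.05],[0,0,0],3]
    - [[0,0,-0.05],[0,0,0],3]
    - [[0,0,-1],[0,0,0],3]
    - [[0,0,-3],[0,0,0],3]
    - [[0,0,-6],[0,0,0],3]
    - [[0,0,-9],[0,0,0],3]
    - [[0,0,-10],[0,0,0],6]
    - [[0,0,-10],[0,0,0],7]

```text
time_s: 6.03
tcp_pos: [0.6008, -0.2916, 0.148]
tcp_rot: [3.134, 0.004, 1.487]
wrist_force: [0.0, 0.1, -0.2]
gripper_width: 0.053
grip_force: 0.0
```

```bash
python3 go.py 0.661,-0.112,0.14,0 0.661,-0.112,0.024,0 
```

```text
t 6.03 tcp [ 0.6008 -0.2916  0.148 ] rpy [179.6   0.2  85.2] F [ 0.   0.1 -0.2] w 0.053 g 0.0
(0.661, -0.112, 0.14, 0.0) -> [18.4, 4.5, 0.8] 85.2
(0.661, -0.112, 0.024, 0.0) -> [18.4, 4.5, 12.4] 85.2
```

Request:
carry_out:
  increments:
    - [[18.4,4.5,0.8],[0,0,90],7.5]
    - [[18.4,4.5,0.8],[0,0,90],7.5]
    - [[18.4,4.5,0.8],[0,0,90],7.5]
    - [[18.4,4.5,0.8],[0,0,90],7.5]
    - [[18.4,4.5,0.8],[0,0,90],7.5]
    - [[18.4,4.5,0.8],[0,0,90],7.5]
    - [[18.4,4.5,0.8],[0,0,90],7.5]
    - [[18.4,4.5,0.8],[0,0,90],7.5]
    - [[18.4,4.5,0.8],[0,0,90],7.5]
    - [[18.4,4.5,0.8],[0,0,90],7.5]

```text
time_s: 6.87
tcp_pos: [0.6574, -0.1098, 0.1325]
tcp_rot: [-3.14, 0.003, 0.243]
wrist_force: [0.3, 0.3, 0.2]
gripper_width: 0.0748
grip_force: 0.0
```

```bash
python3 go.py 0.661,-0.112,0.14,-4.8 0.661,-0.112,0.024,-4.8 
```

```text
t 6.87 tcp [ 0.6574 -0.1098  0.1325] rpy [-179.9    0.2   13.9] F [0.3 0.3 0.2] w 0.0748 g 0.0
(0.661, -0.112, 0.14, -4.8) -> [0.3, 0.3, -0.75] 18.7
(0.661, -0.112, 0.024, -4.8) -> [0.3, 0.3, 10.85] 18.7
```

Request:
carry_out:
  increments:
    - [[0.3,0.3,-0.7],[0,0,18.7],7.5]
    - [[0.3,0.3,-0.7],[0,0,18.7],7.5]
    - [[0.3,0.3,-0.7],[0,0,18.7],7.5]
    - [[0.3,0.3,-0.7],[0,0,18.7],7.5]
    - [[0.3,0.3,-0.7],[0,0,18.7],7.5]
    - [[0.3,0.3,-0.7],[0,0,18.7],7.5]

```text
time_s: 7.37
tcp_pos: [0.6615, -0.1124, 0.1405]
tcp_rot: [-3.141, 0.002, -0.075]
wrist_force: [0.4, -0.8, 0.8]
gripper_width: 0.075
grip_force: 0.0
```

```bash
python3 - <<'E'
from h import *
c=shot("wrist");p=pts(c);z=p[...,2]
m=(abs(z-.06)<.006)&(np.hypot(p[...,0]-.661,p[...,1]+.112)<.04)
print(m.sum(),p[m].mean(0) if m.any() else 0,cv2.minAreaRect(p[m][:,:2].astype(np.float32)*1000) if m.any() else 0)
E
python3 go.py 0.661,-0.112,0.024,-4.8
```

```text
2305 [ 0.6626746  -0.11255012  0.05953963] ((661.7110595703125, -112.57491302490234), (42.696937561035156, 42.79148864746094), 41.3739013671875)
t 7.42 tcp [ 0.6617 -0.1124  0.1408] rpy [-1.8e+02  1.0e-01 -4.3e+00] F [-0.7  0.2 -0.7] w 0.0749 g 0.0
(0.661, -0.112, 0.024, -4.8) -> [-0.07, -0.04, 11.68] 0.5
```

Request:
carry_out:
  increments:
    - [[0,0,3],[0,0,0],7.5]
    - [[0,0,6],[0,0,0],7.5]
    - [[0,0,9],[0,0,0],7.5]
    - [[0,0,11],[0,0,0],7.5]
    - [[0,0,11.7],[0,0,0],7.5]
    - [[0,0,11.7],[0,0,0],7.5]
    - [[0,0,11.7],[0,0,0],3.5]
    - [[0,0,11.7],[0,0,0],3.5]
    - [[0,0,11.7],[0,0,0],3.5]
    - [[0,0,11.7],[0,0,0],3.5]

```text
time_s: 8.25
tcp_pos: [0.6644, -0.1132, 0.0278]
tcp_rot: [3.141, -0.005, -0.077]
wrist_force: [-0.2, -0.6, 6.0]
gripper_width: 0.0433
grip_force: 61.7
```

```bash
python3 go.py 0.661,-0.112,0.14,-4.8 0.5264,-0.2848,0.14,-4.8
```

```text
t 8.25 tcp [ 0.6644 -0.1132  0.0278] rpy [179.9  -0.3  -4.4] F [-0.2 -0.6  6. ] w 0.0433 g 61.7
(0.661, -0.112, 0.14, -4.8) -> [-0.34, -0.1, -11.22] 0.4
(0.5264, -0.2848, 0.14, -4.8) -> [-12.43, 18.17, -11.22] 0.4
```

The reading of 43.3 mm lies between cap and body, so I'll lift and check how the jar hangs.

Request:
carry_out:
  increments:
    - [[0,0,-1],[0,0,0],3.5]
    - [[0,0,-3],[0,0,0],3.5]
    - [[0,0,-6],[0,0,0],3.5]
    - [[0,0,-9],[0,0,0],3.5]
    - [[0,0,-11],[0,0,0],3.5]
    - [[0,0,-11],[0,0,0],3.5]

```text
time_s: 8.75
tcp_pos: [0.6658, -0.1136, 0.1424]
tcp_rot: [3.139, -0.011, -0.077]
wrist_force: [0.8, 0.6, -0.5]
gripper_width: 0.0436
grip_force: 61.2
```

```bash
python3 - <<'E'
from h import *
c=shot("side");i=c["color"];cv2.imwrite("pics/s2.png",cv2.resize(i[60:220,230:470],(780,520),interpolation=2))
E
python3 go.py 0.5264,-0.2848,0.14,-4.8
```

```text
t 8.8 tcp [ 0.6645 -0.1132  0.1394] rpy [179.9  -0.4  -4.4] F [-0.1 -0.3 -1.7] w 0.0431 g 61.2
(0.5264, -0.2848, 0.14, -4.8) -> [-12.44, 18.17, -0.06] 0.4
```

View pics/s2.png

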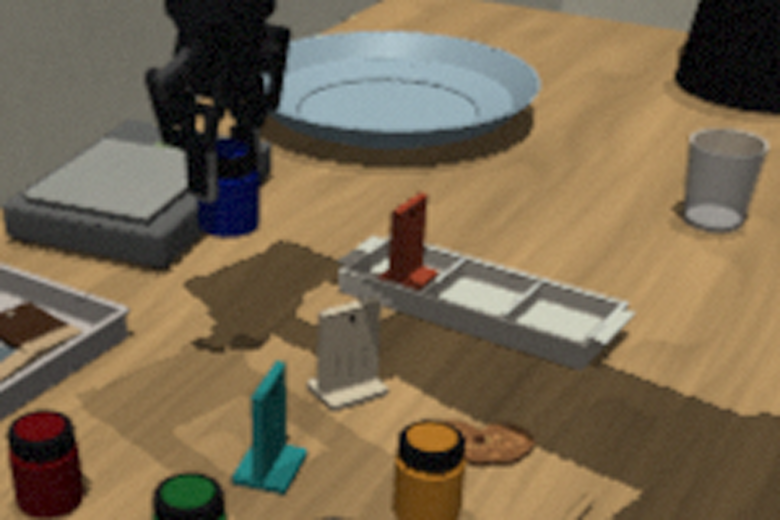

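The jar hangs upright (crop (228,195)) and the red tile stands in its pocket (405,240). Carry the jar to the middle pocket.

Request:
carry_out:
  increments:
    - [[-2,2.7,0],[0,0,0],3.5]
    - [[-4,5.6,0],[0,0,0],3.5]
    - [[-6,8.6,0],[0,0,0],3.5]
    - [[-8,11.6,0],[0,0,0],3.5]
    - [[-10,14.5,0],[0,0,0],3.5]
    - [[-11.6,17,0],[0,0,0],3.5]
    - [[-12.4,18.2,0],[0,0,0.4],3.5]
    - [[-12.4,18.2,0],[0,0,0.4],3.5]
    - [[-12.4,18.2,0],[0,0,0.4],3.5]
    - [[-12.4,18.2,0],[0,0,0.4],3.5]

```text
time_s: 9.63
tcp_pos: [0.5247, -0.2834, 0.1341]
tcp_rot: [-3.14, 0.001, -0.084]
wrist_force: [0.5, 0.3, -1.0]
gripper_width: 0.0437
grip_force: 61.3
```

```bash
python3 go.py 0.5264,-0.2848,0.032,-4.8
```

```text
t 9.63 tcp [ 0.5247 -0.2834  0.1341] rpy [-179.9    0.    -4.8] F [ 0.5  0.3 -1. ] w 0.0437 g 61.3
(0.5264, -0.2848, 0.032, -4.8) -> [0.18, 0.12, 10.21] -0.0
```

Request:
carry_out:
  increments:
    - [[0.2,0.1,3],[0,0,0],3.5]
    - [[0.2,0.1,6],[0,0,0],3.5]
    - [[0.2,0.1,8],[0,0,0],3.5]
    - [[0.2,0.1,9],[0,0,0],3.5]
    - [[0.2,0.1,9.4],[0,0,0],3.5]
    - [[0.2,0.1,9.4],[0,0,0],3.5]
    - [[0.2,0.1,9.4],[0,0,0],3.5]

```text
time_s: 10.22
tcp_pos: [0.5275, -0.2857, 0.0419]
tcp_rot: [3.141, -0.002, -0.084]
wrist_force: [0.2, -0.5, -1.3]
gripper_width: 0.0436
grip_force: 61.3
```

Request:
carry_out:
  increments:
    - [[0,0,0.3],[0,0,0],3.5]
    - [[0,0,0.5],[0,0,0],3.5]
    - [[0,0,0.6],[0,0,0],3.5]
    - [[0,0,0.7],[0,0,0],3.5]
    - [[0,0,0.8],[0,0,0],3.5]
    - [[0,0,0.85],[0,0,0],3.5]
    - [[0,0,0.9],[0,0,0],3.5]
    - [[0,0,0.9],[0,0,0],3.5]

```text
time_s: 10.88
tcp_pos: [0.5264, -0.2857, 0.0319]
tcp_rot: [-3.142, 0.0, -0.084]
wrist_force: [0.1, -0.1, 0.5]
gripper_width: 0.0436
grip_force: 61.4
```

Request:
carry_out:
  increments:
    - [[0,0,0.05],[0,0,0],3.5]
    - [[0,0,0.1],[0,0,0],3.5]
    - [[0,0,0.1],[0,0,0],3.5]
    - [[0,0,0.1],[0,0,0],3.5]

```text
time_s: 11.22
tcp_pos: [0.5264, -0.2857, 0.0318]
tcp_rot: [3.142, 0.0, -0.084]
wrist_force: [-4.0, 2.6, 8.3]
gripper_width: 0.0436
grip_force: 62.2
```

Contact at 8 N. Release, lift and head for the yellow jar.

Request:
carry_out:
  increments:
    - [[0,0,-0.05],[0,0,0],5]
    - [[0,0,-0.05],[0,0,0],6]
    - [[0,0,-0.05],[0,0,0],6.5]
    - [[0,0,-0.05],[0,0,0],6.5]
    - [[0,0,-2],[0,0,0],6.5]
    - [[0,0,-5],[0,0,0],7]
    - [[0,0,-8],[0,0,0],7]
    - [[0,0,-10.5],[0,0,0],7]
    - [[0,0,-10.5],[0,0,0],7.5]
    - [[0,0,-10.5],[0,0,0],7.5]

```text
time_s: 12.05
tcp_pos: [0.5277, -0.2866, 0.138]
tcp_rot: [3.139, -0.004, -0.084]
wrist_force: [-0.7, 0.1, -0.4]
gripper_width: 0.075
grip_force: 0.0
```

```bash
python3 go.py 0.445,-0.0095,0.14,-4.8
```

```text
t 12.05 tcp [ 0.5277 -0.2866  0.138 ] rpy [179.9  -0.2  -4.8] F [-0.7  0.1 -0.4] w 0.075 g 0.0
(0.445, -0.0095, 0.14, -4.8) -> [-10.57, -26.91, -0.2] -0.0
```

Request:
carry_out:
  increments:
    - [[-10.6,-26.9,-0.2],[0,0,0],7.5]
    - [[-10.6,-26.9,-0.2],[0,0,0],7.5]
    - [[-10.6,-26.9,-0.2],[0,0,0],7.5]
    - [[-10.6,-26.9,-0.2],[0,0,0],7.5]
    - [[-10.6,-26.9,-0.2],[0,0,0],7.5]
    - [[-10.6,-26.9,-0.2],[0,0,0],7.5]
    - [[-10.6,-26.9,-0.2],[0,0,0],7.5]
    - [[-10.6,-26.9,-0.2],[0,0,0],7.5]
    - [[-10.6,-26.9,-0.2],[0,0,0],7.5]
    - [[-10.6,-26.9,-0.2],[0,0,0],7.5]

```text
time_s: 12.88
tcp_pos: [0.4431, -0.0087, 0.137]
tcp_rot: [3.141, 0.001, -0.083]
wrist_force: [-0.1, 0.1, 0.5]
gripper_width: 0.0747
grip_force: 0.0
```

```bash
cat > cap.py <<'E'
import sys
from h import *
x,y=map(float,sys.argv[1:3])
c=shot("wrist");p=pts(c);z=p[...,2]
m=(abs(z-.06)<.006)&(np.hypot(p[...,0]-x,p[...,1]-y)<.04)
print(m.sum(),cv2.minAreaRect(p[m][:,:2].astype(np.float32)*1000) if m.any() else 0)
E
python3 cap.py 0.445 -0.0095; python3 go.py 0.445,-0.0095,0.024,-4.8
```

```text
2403 ((446.629638671875, -10.421346664428711), (42.788185119628906, 42.48686981201172), 79.29609680175781)
t 12.93 tcp [ 0.4434 -0.0093  0.1372] rpy [180.    0.   -4.9] F [ 0.1 -0.2 -0.3] w 0.075 g 0.0
(0.445, -0.0095, 0.024, -4.8) -> [0.16, 0.01, 11.32] -0.1
```

Request:
carry_out:
  increments:
    - [[0.2,0.1,3],[0,0,0],7.5]
    - [[0.2,0.1,6],[0,0,0],7.5]
    - [[0.2,0.1,9],[0,0,0],7.5]
    - [[0.2,0.1,10.8],[0,0,0],7.5]
    - [[0.2,0.1,11.4],[0,0,0],7.5]
    - [[0.2,0.1,11.4],[0,0,0],7.5]
    - [[0.2,0.1,11.4],[0,0,0],3.5]
    - [[0.2,0.1,11.4],[0,0,0],3.5]
    - [[0.2,0.1,11.4],[0,0,0],3.5]
    - [[0.2,0.1,11.4],[0,0,0],3.5]

```text
time_s: 13.77
tcp_pos: [0.4473, -0.0104, 0.0258]
tcp_rot: [3.141, -0.004, -0.084]
wrist_force: [-2.4, -0.4, 5.5]
gripper_width: 0.0436
grip_force: 61.7
```

```bash
python3 go.py 0.4527,-0.2786,0.14,-4.8
```

```text
t 13.77 tcp [ 0.4473 -0.0104  0.0258] rpy [180.   -0.2  -4.8] F [-2.4 -0.4  5.5] w 0.0436 g 61.7
(0.4527, -0.2786, 0.14, -4.8) -> [2.8, 26.67, -11.42] -0.0
```

Request:
carry_out:
  increments:
    - [[0,0,-2],[0,0,0],3.5]
    - [[0,0,-5.5],[0,0,0],3.5]
    - [[0,0,-9],[0,0,0],3.5]
    - [[0.2,2,-11.4],[0,0,0],3.5]
    - [[0.6,6,-11.4],[0,0,0],3.5]
    - [[1.1,10,-11.4],[0,0,0],3.5]
    - [[1.5,14,-11.4],[0,0,0],3.5]
    - [[1.9,18,-11.4],[0,0,0],3.5]
    - [[2.3,22,-11.4],[0,0,0],3.5]
    - [[2.6,25,-11.4],[0,0,0],3.5]

```text
time_s: 14.6
tcp_pos: [0.4503, -0.2645, 0.139]
tcp_rot: [3.139, -0.002, -0.085]
wrist_force: [0.4, -0.0, -0.1]
gripper_width: 0.0438
grip_force: 61.6
```

```bash
python3 go.py 0.4527,-0.2786,0.14,-4.8 0.4527,-0.2786,0.030,-4.8
```

```text
t 14.6 tcp [ 0.4503 -0.2645  0.139 ] rpy [ 1.799e+02 -1.000e-01 -4.900e+00] F [ 0.4 -0.  -0.1] w 0.0438 g 61.6
(0.4527, -0.2786, 0.14, -4.8) -> [0.36, 1.38, -0.1] -0.1
(0.4527, -0.2786, 0.03, -4.8) -> [0.36, 1.38, 10.9] -0.1
```

Request:
carry_out:
  increments:
    - [[0.2,1.5,0],[0,0,0],3.5]
    - [[0.2,1.5,0],[0,0,0],3.5]
    - [[0.2,1.5,3],[0,0,0],3.5]
    - [[0.2,1.5,6],[0,0,0],3.5]
    - [[0.2,1.5,8],[0,0,0],3.5]
    - [[0.2,1.5,9.2],[0,0,0],3.5]
    - [[0.2,1.5,9.6],[0,0,0],3.5]
    - [[0.2,1.5,9.6],[0,0,0],3.5]
    - [[0.2,1.5,9.6],[0,0,0],3.5]

```text
time_s: 15.35
tcp_pos: [0.4518, -0.2763, 0.043]
tcp_rot: [3.141, -0.001, -0.084]
wrist_force: [0.5, -0.0, -0.5]
gripper_width: 0.0434
grip_force: 61.6
```

```bash
python3 go.py 0.4527,-0.2786,0.030,-4.8
```

```text
t 15.35 tcp [ 0.4518 -0.2763  0.043 ] rpy [ 1.8e+02 -1.0e-01 -4.8e+00] F [ 0.5 -0.  -0.5] w 0.0434 g 61.6
(0.4527, -0.2786, 0.03, -4.8) -> [0.11, 0.22, 1.3] 0.0
```

Request:
carry_out:
  increments:
    - [[0.1,0.2,0.3],[0,0,0],3.5]
    - [[0.1,0.2,0.6],[0,0,0],3.5]
    - [[0.1,0.2,0.8],[0,0,0],3.5]
    - [[0.1,0.2,0.9],[0,0,0],3.5]
    - [[0.1,0.2,1.0],[0,0,0],3.5]
    - [[0.1,0.2,1.1],[0,0,0],3.5]
    - [[0.1,0.2,1.15],[0,0,0],3.5]
    - [[0.1,0.2,1.2],[0,0,0],3.5]
    - [[0.1,0.2,1.2],[0,0,0],3.5]

```text
time_s: 16.1
tcp_pos: [0.4517, -0.2783, 0.0299]
tcp_rot: [-3.141, 0.0, -0.084]
wrist_force: [-0.4, 0.7, 0.8]
gripper_width: 0.0435
grip_force: 61.9
```

Request:
carry_out:
  increments:
    - [[0,0,0.05],[0,0,0],3.5]
    - [[0,0,0.1],[0,0,0],3.5]
    - [[0,0,0.1],[0,0,0],3.5]
    - [[0,0,0.1],[0,0,0],3.5]

```text
time_s: 16.43
tcp_pos: [0.4517, -0.2784, 0.0299]
tcp_rot: [-3.142, 0.0, -0.084]
wrist_force: [-4.0, 3.4, 10.7]
gripper_width: 0.0435
grip_force: 62.8
```

Seated. Release and lift.

Request:
carry_out:
  increments:
    - [[0,0,-0.05],[0,0,0],5]
    - [[0,0,-0.05],[0,0,0],6]
    - [[0,0,-0.05],[0,0,0],6.5]
    - [[0,0,-0.05],[0,0,0],6.5]
    - [[0,0,-2],[0,0,0],6.5]
    - [[0,0,-5],[0,0,0],7]
    - [[0,0,-8],[0,0,0],7]
    - [[0,0,-12],[0,0,0],5]
    - [[0,0,-14],[0,0,0],5]
    - [[0,0,-14],[0,0,0],5]

```text
time_s: 17.27
tcp_pos: [0.4547, -0.2807, 0.175]
tcp_rot: [3.136, -0.009, -0.084]
wrist_force: [0.9, -1.0, 1.1]
gripper_width: 0.0502
grip_force: 0.0
```

```bash
python3 go.py 0.5605,-0.113,0.18,59.6
```

```text
t 17.27 tcp [ 0.4547 -0.2807  0.175 ] rpy [179.7  -0.5  -4.8] F [ 0.9 -1.   1.1] w 0.0502 g 0.0
(0.5605, -0.113, 0.18, 59.6) -> [9.13, -17.6, -0.5] -64.4
```

Request:
carry_out:
  increments:
    - [[9.1,-17.6,0],[0,0,-64.4],5]
    - [[9.1,-17.6,0],[0,0,-64.4],5]
    - [[9.1,-17.6,0],[0,0,-64.4],5]
    - [[9.1,-17.6,0],[0,0,-64.4],5]
    - [[9.1,-17.6,0],[0,0,-64.4],5]
    - [[9.1,-17.6,0],[0,0,-64.4],5]
    - [[9.1,-17.6,0],[0,0,-64.4],5]
    - [[9.1,-17.6,0],[0,0,-64.4],5]
    - [[9.1,-17.6,0],[0,0,-64.4],5]
    - [[9.1,-17.6,0],[0,0,-64.4],5]

```text
time_s: 18.1
tcp_pos: [0.5567, -0.1102, 0.1674]
tcp_rot: [-3.14, 0.0, 1.044]
wrist_force: [0.3, -0.2, 0.2]
gripper_width: 0.05
grip_force: 0.0
```

```bash
python3 - <<'E'
from h import *
c=shot("wrist");p=pts(c);z=p[...,2]
m=(z>.066)&(z<.085)&(np.hypot(p[...,0]-.5605,p[...,1]+.113)<.04)
print(m.sum(),cv2.minAreaRect(p[m][:,:2].astype(np.float32)*1000) if m.any() else 0)
E
python3 go.py 0.561,-0.113,0.12,59.8 0.561,-0.113,0.036,59.8
```

```text
611 ((561.7780151367188, -113.1191177368164), (49.22981262207031, 7.997900485992432), 59.22687911987305)
t 18.15 tcp [ 0.5567 -0.1103  0.1676] rpy [-179.9    0.    59.4] F [ 0.2  0.7 -0.1] w 0.0496 g 0.0
(0.561, -0.113, 0.12, 59.8) -> [-0.01, 0.5, 4.76] -0.4
(0.561, -0.113, 0.036, 59.8) -> [-0.01, 0.5, 13.16] -0.4
```

Request:
carry_out:
  increments:
    - [[0,0.3,3],[0,0,0],5]
    - [[0,0.3,4.8],[0,0,0],5]
    - [[0,0.3,4.8],[0,0,0],5]
    - [[0,0.3,4.8],[0,0,0],5]

```text
time_s: 18.48
tcp_pos: [0.5586, -0.1118, 0.1193]
tcp_rot: [-3.138, 0.001, 1.037]
wrist_force: [-0.8, -0.4, -0.4]
gripper_width: 0.0497
grip_force: 0.0
```

```bash
python3 go.py 0.5615,-0.113,0.037,59.4
```

```text
t 18.48 tcp [ 0.5586 -0.1118  0.1193] rpy [-179.8    0.    59.4] F [-0.8 -0.4 -0.4] w 0.0497 g 0.0
(0.5615, -0.113, 0.037, 59.4) -> [0.05, 0.31, 8.23] -0.0
```

Request:
carry_out:
  increments:
    - [[0,0.25,3],[0,0,0],5]
    - [[0,0.25,6],[0,0,0],5]
    - [[0,0.25,7.7],[0,0,0],5]
    - [[0,0.25,8.2],[0,0,0],5]
    - [[0,0.25,8.2],[0,0,0],5]
    - [[0,0.25,8.2],[0,0,0],0]
    - [[0,0.25,8.2],[0,0,0],0]
    - [[0,0.25,8.2],[0,0,0],0]
    - [[0,0.25,8.2],[0,0,0],0]
    - [[0,0.25,8.2],[0,0,0],0]

```text
time_s: 19.32
tcp_pos: [0.5631, -0.1137, 0.0402]
tcp_rot: [3.139, -0.001, 1.04]
wrist_force: [0.1, -0.6, 4.0]
gripper_width: 0.0073
grip_force: 60.4
```

```bash
python3 go.py 0.5874,0.3156,0.16,92.8
```

```text
t 19.32 tcp [ 0.5631 -0.1137  0.0402] rpy [179.9  -0.   59.6] F [ 0.1 -0.6  4. ] w 0.0073 g 60.4
(0.5874, 0.3156, 0.16, 92.8) -> [38.24, -19.66, -11.98] -33.2
```

Request:
carry_out:
  increments:
    - [[0,0,-2],[0,0,0],0]
    - [[0,0,-5],[0,0,0],0]
    - [[0,0,-9],[0,0,0],0]
    - [[0,0,-12],[0,0,0],0]
    - [[3,-1.5,-12],[0,0,-3],0]
    - [[6.5,-3.3,-12],[0,0,-7],0]
    - [[10,-5.1,-12],[0,0,-11],0]
    - [[13.5,-6.9,-12],[0,0,-15],0]
    - [[17,-8.7,-12],[0,0,-19],0]
    - [[20.5,-10.5,-12],[0,0,-23],0]

```text
time_s: 20.15
tcp_pos: [0.575, 0.1183, 0.1591]
tcp_rot: [3.141, -0.0, 1.444]
wrist_force: [0.8, -0.6, -0.4]
gripper_width: 0.0076
grip_force: 59.7
```

```bash
python3 go.py 0.5874,0.3156,0.16,92.8
```

```text
t 20.15 tcp [0.575  0.1183 0.1591] rpy [180.   -0.   82.7] F [ 0.8 -0.6 -0.4] w 0.0076 g 59.7
(0.5874, 0.3156, 0.16, 92.8) -> [19.73, -1.27, -0.09] -10.1
```

Request:
carry_out:
  increments:
    - [[4,-0.3,0],[0,0,-4],0]
    - [[7.5,-0.6,0],[0,0,-8],0]
    - [[11,-0.8,0],[0,0,-10.1],0]
    - [[14.5,-1,0],[0,0,-10.1],0]
    - [[17,-1.2,0],[0,0,-10.1],0]
    - [[18.3,-1.2,0],[0,0,-10.1],0]
    - [[18.3,-1.2,0],[0,0,-10.1],0]
    - [[18.3,-1.2,0],[0,0,-10.1],0]
    - [[18.3,-1.2,0],[0,0,-10.1],0]

```text
time_s: 20.9
tcp_pos: [0.5871, 0.2981, 0.1585]
tcp_rot: [-3.141, 0.001, 1.616]
wrist_force: [-0.3, -0.9, -0.8]
gripper_width: 0.0074
grip_force: 59.6
```

```bash
python3 go.py 0.5874,0.3156,0.045,92.8
```

```text
t 20.9 tcp [0.5871 0.2981 0.1585] rpy [-1.80e+02  1.00e-01  9.26e+01] F [-0.3 -0.9 -0.8] w 0.0074 g 59.6
(0.5874, 0.3156, 0.045, 92.8) -> [1.74, 0.11, 11.35] -0.2
```

Request:
carry_out:
  increments:
    - [[1.7,0.1,0],[0,0,0],0]
    - [[1.7,0.1,0],[0,0,0],0]
    - [[1.7,0.1,3],[0,0,0],0]
    - [[1.7,0.1,6],[0,0,0],0]
    - [[1.7,0.1,8.5],[0,0,0],0]
    - [[1.7,0.1,9.7],[0,0,0],0]
    - [[1.7,0.1,10],[0,0,0],0]
    - [[1.7,0.1,10],[0,0,0],0]
    - [[1.7,0.1,10],[0,0,0],0]

```text
time_s: 21.65
tcp_pos: [0.5885, 0.3167, 0.0605]
tcp_rot: [3.139, -0.001, 1.617]
wrist_force: [-0.4, -0.7, -0.1]
gripper_width: 0.0071
grip_force: 59.7
```

```bash
python3 go.py 0.5874,0.3156,0.044,92.8;  python3 - <<'E'
from h import *
c=shot("side");i=c["color"];cv2.imwrite("pics/s3.png",cv2.resize(i[170:360,130:380],(750,570),interpolation=2))
E
```

```text
t 21.65 tcp [0.5885 0.3167 0.0605] rpy [179.9  -0.   92.6] F [-0.4 -0.7 -0.1] w 0.0071 g 59.7
(0.5874, 0.3156, 0.044, 92.8) -> [-0.11, -0.12, 1.65] -0.2
```

View pics/s3.png

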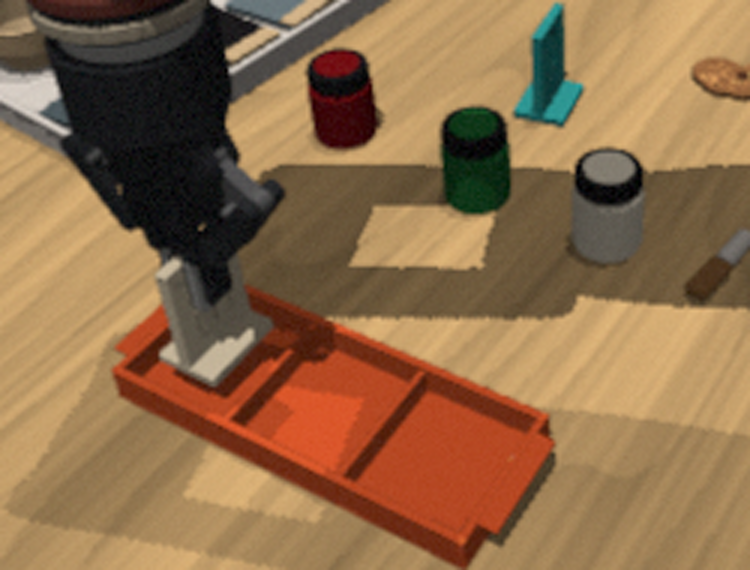

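The white tile hangs upright over the far pocket (crop (215,340)), clear of the walls. Lower it to contact.

Request:
carry_out:
  increments:
    - [[-0.1,-0.1,0.4],[0,0,0],0]
    - [[-0.1,-0.1,0.8],[0,0,0],0]
    - [[-0.1,-0.1,1.1],[0,0,0],0]
    - [[-0.1,-0.1,1.2],[0,0,0],0]
    - [[-0.1,-0.1,1.3],[0,0,0],0]
    - [[-0.1,-0.1,1.4],[0,0,0],0]
    - [[-0.1,-0.1,1.5],[0,0,0],0]
    - [[-0.1,-0.1,1.55],[0,0,0],0]
    - [[-0.1,-0.1,1.55],[0,0,0],0]

```text
time_s: 22.45
tcp_pos: [0.5864, 0.3157, 0.0442]
tcp_rot: [3.142, 0.0, 1.617]
wrist_force: [-2.1, -0.6, 5.1]
gripper_width: 0.0071
grip_force: 60.6
```

Touching at 5 N. Release and lift.

Request:
carry_out:
  increments:
    - [[0,0,0],[0,0,0],1.5]
    - [[0,0,0],[0,0,0],3]
    - [[0,0,0],[0,0,0],3]
    - [[0,0,0],[0,0,0],3]
    - [[0,0,-1],[0,0,0],3]
    - [[0,0,-3],[0,0,0],3]
    - [[0,0,-6],[0,0,0],3]
    - [[0,0,-9],[0,0,0],3]
    - [[0,0,-10],[0,0,0],6]
    - [[0,0,-10],[0,0,0],7]

```text
time_s: 23.28
tcp_pos: [0.5891, 0.3167, 0.1486]
tcp_rot: [3.134, -0.003, 1.617]
wrist_force: [0.6, 0.2, 0.3]
gripper_width: 0.0532
grip_force: 0.0
```

```bash
python3 go.py 0.5485,0.1165,0.145,2.8
```

```text
t 23.28 tcp [0.5891 0.3167 0.1486] rpy [179.5  -0.2  92.7] F [0.6 0.2 0.3] w 0.0532 g 0.0
(0.5485, 0.1165, 0.145, 2.8) -> [-19.81, -4.98, 0.36] 89.9
```

Request:
carry_out:
  increments:
    - [[-19.8,-5,0],[0,0,89.9],7.5]
    - [[-19.8,-5,0],[0,0,89.9],7.5]
    - [[-19.8,-5,0],[0,0,89.9],7.5]
    - [[-19.8,-5,0],[0,0,89.9],7.5]
    - [[-19.8,-5,0],[0,0,89.9],7.5]
    - [[-19.8,-5,0],[0,0,89.9],7.5]
    - [[-19.8,-5,0],[0,0,89.9],7.5]
    - [[-19.8,-5,0],[0,0,89.9],7.5]
    - [[-19.8,-5,0],[0,0,89.9],7.5]
    - [[-19.8,-5,0],[0,0,89.9],7.5]

```text
time_s: 24.12
tcp_pos: [0.5445, 0.1151, 0.1415]
tcp_rot: [-3.141, 0.003, 0.361]
wrist_force: [-0.1, 0.3, -0.1]
gripper_width: 0.0749
grip_force: 0.0
```

```bash
python3 go.py 0.5485,0.1165,0.145,2.8
```

```text
t 24.12 tcp [0.5445 0.1151 0.1415] rpy [-1.80e+02  1.00e-01  2.07e+01] F [-0.1  0.3 -0.1] w 0.0749 g 0.0
(0.5485, 0.1165, 0.145, 2.8) -> [0.43, 0.01, -0.35] 17.9
```

Request:
carry_out:
  increments:
    - [[0.4,0,0],[0,0,17.9],7.5]
    - [[0.4,0,0],[0,0,17.9],7.5]
    - [[0.4,0,0],[0,0,17.9],7.5]
    - [[0.4,0,0],[0,0,17.9],7.5]
    - [[0.4,0,0],[0,0,17.9],7.5]
    - [[0.4,0,0],[0,0,17.9],7.5]

```text
time_s: 24.62
tcp_pos: [0.5487, 0.1168, 0.1423]
tcp_rot: [-3.142, 0.001, 0.057]
wrist_force: [-0.1, -0.3, -0.1]
gripper_width: 0.075
grip_force: 0.0
```

```bash
python3 cap.py 0.5485 0.1165; python3 go.py 0.5495,0.1165,0.025,2.8
```

```text
2268 ((549.1990356445312, 116.32970428466797), (42.60553741455078, 42.705467224121094), 88.03829956054688)
t 24.67 tcp [0.5489 0.1168 0.1426] rpy [1.8e+02 1.0e-01 3.2e+00] F [-1.  -0.6 -0. ] w 0.0752 g 0.0
(0.5495, 0.1165, 0.025, 2.8) -> [0.06, 0.03, 11.76] 0.4
```

Request:
carry_out:
  increments:
    - [[0,0,3],[0,0,0],7.5]
    - [[0,0,6],[0,0,0],7.5]
    - [[0,0,9],[0,0,0],7.5]
    - [[0,0,11],[0,0,0],7.5]
    - [[0,0,11.8],[0,0,0],7.5]
    - [[0,0,11.8],[0,0,0],7.5]
    - [[0,0,11.8],[0,0,0],3.5]
    - [[0,0,11.8],[0,0,0],3.5]
    - [[0,0,11.8],[0,0,0],3.5]
    - [[0,0,11.8],[0,0,0],3.5]

```text
time_s: 25.5
tcp_pos: [0.5515, 0.117, 0.0278]
tcp_rot: [3.142, -0.005, 0.055]
wrist_force: [-0.2, -0.3, 5.8]
gripper_width: 0.0433
grip_force: 61.8
```

```bash
python3 go.py 0.4396,0.3084,0.14,2.8
```

```text
t 25.5 tcp [0.5515 0.117  0.0278] rpy [180.   -0.3   3.2] F [-0.2 -0.3  5.8] w 0.0433 g 61.8
(0.4396, 0.3084, 0.14, 2.8) -> [-10.12, -19.73, -11.22] 0.4
```

Request:
carry_out:
  increments:
    - [[0,0,-2],[0,0,0],3.5]
    - [[0,0,-5],[0,0,0],3.5]
    - [[0,0,-9],[0,0,0],3.5]
    - [[0,0,-11.2],[0,0,0],3.5]
    - [[-1.6,-3,-11.2],[0,0,0],3.5]
    - [[-3.4,-6.5,-11.2],[0,0,0],3.5]
    - [[-5.2,-10,-11.2],[0,0,0],3.5]
    - [[-7,-13.5,-11.2],[0,0,0],3.5]
    - [[-8.7,-17,-11.2],[0,0,0],3.5]
    - [[-9.6,-18.8,-11.2],[0,0,0.4],3.5]

```text
time_s: 26.33
tcp_pos: [0.441, 0.3025, 0.1382]
tcp_rot: [-3.14, -0.001, 0.05]
wrist_force: [0.3, 0.2, -1.4]
gripper_width: 0.0432
grip_force: 61.6
```

Request:
carry_out:
  increments:
    - [[-0.5,-0.9,0],[0,0,0],3.5]
    - [[-0.5,-0.9,0],[0,0,0],3.5]
    - [[-0.5,-0.9,0],[0,0,0],3.5]
    - [[-0.5,-0.9,0],[0,0,0],3.5]

```text
time_s: 26.67
tcp_pos: [0.4385, 0.3071, 0.1375]
tcp_rot: [3.141, -0.001, 0.047]
wrist_force: [-0.9, -0.4, -1.7]
gripper_width: 0.0434
grip_force: 61.6
```

```bash
python3 go.py 0.4396,0.3084,0.032,2.8
```

```text
t 26.67 tcp [0.4385 0.3071 0.1375] rpy [180.   -0.    2.7] F [-0.9 -0.4 -1.7] w 0.0434 g 61.6
(0.4396, 0.3084, 0.032, 2.8) -> [0.11, -0.13, 10.55] -0.1
```

Request:
carry_out:
  increments:
    - [[0,-0.1,3],[0,0,0],3.5]
    - [[0,-0.1,6],[0,0,0],3.5]
    - [[0,-0.1,8.2],[0,0,0],3.5]
    - [[0,-0.1,9.2],[0,0,0],3.5]
    - [[0,-0.1,9.5],[0,0,0],3.5]
    - [[0,-0.1,9.5],[0,0,0],3.5]
    - [[0,-0.1,9.5],[0,0,0],3.5]

```text
time_s: 27.25
tcp_pos: [0.4391, 0.3091, 0.0436]
tcp_rot: [-3.141, -0.002, 0.047]
wrist_force: [0.7, -0.1, -0.5]
gripper_width: 0.0432
grip_force: 61.6
```

Request:
carry_out:
  increments:
    - [[0,0,0.3],[0,0,0],3.5]
    - [[0,0,0.6],[0,0,0],3.5]
    - [[0,0,0.8],[0,0,0],3.5]
    - [[0,0,0.9],[0,0,0],3.5]
    - [[0,0,1.0],[0,0,0],3.5]
    - [[0,0,1.05],[0,0,0],3.5]
    - [[0,0,1.1],[0,0,0],3.5]
    - [[0,0,1.15],[0,0,0],3.5]
    - [[0,0,1.15],[0,0,0],3.5]

```text
time_s: 28.0
tcp_pos: [0.4377, 0.3092, 0.0318]
tcp_rot: [3.141, 0.0, 0.048]
wrist_force: [-4.0, -2.6, 7.7]
gripper_width: 0.0435
grip_force: 62.7
```

Seated at 8 N. Release, lift and draw clear.

Request:
carry_out:
  increments:
    - [[0,0,-0.05],[0,0,0],5]
    - [[0,0,-0.05],[0,0,0],6]
    - [[0,0,-0.05],[0,0,0],6.5]
    - [[0,0,-0.05],[0,0,0],6.5]
    - [[0,0,-2],[0,0,0],6.5]
    - [[0,0,-5],[0,0,0],7]
    - [[0,0,-8],[0,0,0],7]
    - [[0,0,-12],[0,0,0],7]
    - [[0,0,-16],[0,0,0],7]
    - [[0,0,-20],[0,0,0],7]

```text
time_s: 28.83
tcp_pos: [0.4372, 0.3088, 0.2323]
tcp_rot: [3.141, 0.001, 0.048]
wrist_force: [1.1, 0.7, -0.5]
gripper_width: 0.0701
grip_force: 0.0
```

Request:
carry_out:
  increments:
    - [[-3,30,0],[0,0,0],7]
    - [[-3,30,0],[0,0,0],7]
    - [[-3,30,0],[0,0,0],7]
    - [[-3,30,0],[0,0,0],7]
    - [[-3,30,0],[0,0,0],7]
    - [[-3,30,0],[0,0,0],7]
    - [[-3,30,0],[0,0,0],7]
    - [[-3,30,0],[0,0,0],7]
    - [[-3,30,0],[0,0,0],7]
    - [[-3,30,0],[0,0,0],7]

```text
time_s: 29.67
tcp_pos: [0.4222, 0.0079, 0.2308]
tcp_rot: [-3.141, -0.0, 0.046]
wrist_force: [0.2, 0.5, 0.2]
gripper_width: 0.0699
grip_force: 0.0
```

```bash
python3 - <<'E'
from h import *
c=shot("top");p=pts(c);z=p[...,2];cv2.imwrite("pics/top9.png",c["color"])
for n,x,y,h in(("tred",.6,-.291,.079),("blue",.5264,-.2848,.064),("yellow",.4527,-.2786,.064),("twhite",.5874,.3156,.079),("green",.4396,.3084,.064),("ox",.67,.107,.06),("cream",.45,.111,.06),("turq",.559,.003,.075)):
    m=(abs(z-h)<.006)&(np.hypot(p[...,0]-x,p[...,1]-y)<.04)
    print(n,m.sum(),np.median(z[m]).round(4) if m.any() else 0,cv2.minAreaRect(p[m][:,:2].astype(np.float32)*1000) if m.any() else 0)
E
```

```text
tred 107 0.0795 ((597.7116088867188, -289.34423828125), (49.033016204833984, 8.026700019836426), 85.3502197265625)
blue 351 0.0647 ((523.0679931640625, -283.57861328125), (40.98931884765625, 42.302242279052734), 1.4361575841903687)
yellow 355 0.0646 ((450.07470703125, -276.2962341308594), (40.1691780090332, 43.098228454589844), 0.7923845052719116)
twhite 111 0.0787 ((585.8954467773438, 315.26312255859375), (8.278755187988281, 50.49032211303711), 3.423081398010254)
green 361 0.0647 ((434.8482971191406, 310.0244140625), (41.7330322265625, 41.80394744873047), 35.87510299682617)
ox 324 0.0607 ((669.5960693359375, 107.05082702636719), (41.24935531616211, 42.01578140258789), 34.544342041015625)
cream 0 0 0
turq 103 0.0751 ((559.3262329101562, 3.061868667602539), (7.936884880065918, 49.49225616455078), 12.236980438232422)
```

View pics/top9.png

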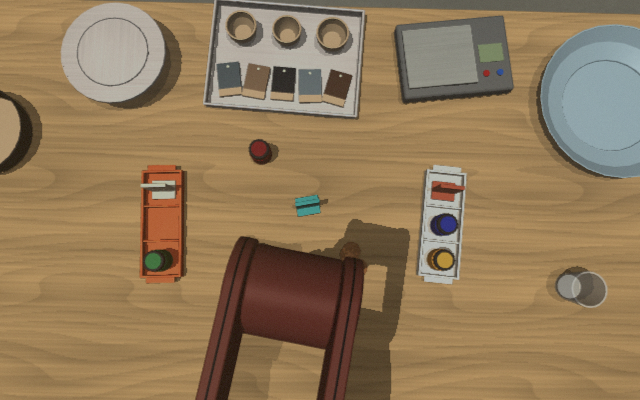

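The final top view shows red tile, blue and yellow in the white tray and white tile and green in the orange tray. Every top is 4 mm higher than it was on the table, so all are on the pocket floors. Cream is hidden under the arm, so I'll check it from the side and hand in if it's fine.

```bash
python3 - <<'E'
from h import *
c=shot("side");p=pts(c);z=p[...,2]
m=(abs(z-.06)<.005)&(np.hypot(p[...,0]-.45,p[...,1]-.111)<.035)
ctr=p[m].mean(0) if m.any() else np.zeros(3)
print(m.sum(),ctr.round(3))
if m.sum()>50 and np.hypot(ctr[0]-.45,ctr[1]-.111)<.012: print(manip.job_done())
E
```

```text
292 [0.45  0.113 0.059]
the job is handed in; nothing more can be done
None
```

Both kits are made up and handed in at about 30 s: the white tray has the red tile with the blue and yellow jars, the orange tray has the white tile with the green jar, and the dark-red jar, cream jar and turquoise tile were left where they stood.

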